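# Read the gas pressure of a specimen canister with a stick gauge

## Task

Take the stick pressure gauge from its holder and press its bell mouth straight down over the filling valve of the bone canister, firmly but gently, with about 15 N (never over 25 N), keeping up the push for a second so that the gas drives the measuring rod out of the gauge. Then stand the gauge back upright in its holder, fully home, with the rod left standing out so that the reading can be taken, and leave the other things on the table where they are.

Things in the scene. Friction and masses are not known exactly. Their poses are not given: they have to be found in the camera images.
- gauge_center (a point): The stick gauge: an upright aluminium barrel 18 mm in diameter (a 21 mm rim on its top 6 mm), 110 mm tall in all, 0.12 kg, loose, standing mouth down in the holder; its lowest 22 mm are a steel chuck 25 mm across that flares to a 29 mm bell at the mouth. This point is on its axis, 55 mm above the mouth; z up along the barrel. Grip the barrel 25 to 35 mm below its top.
- gauge_mouth (a point): Centre of the gauge's open mouth, its lower end (55 mm below gauge_center along the barrel); z up the barrel. Inside, a funnel 23 mm wide at the mouth narrows within 6 mm to a bore 15 mm wide, which ends in a flat seat 14 mm above the mouth.
- gauge: The gauge itself, same frame as gauge_mouth (origin at the centre of its mouth, z up the barrel). A white rod 6 mm thick stands 3 mm out of its top at the start and comes out by up to 15 mm more: leave 25 mm free above the top.
- rod (a joint): How far the gauge's white measuring rod has been driven out, in m: 0 at the start (3 mm showing), grows outward. Light friction (about 0.3 N) holds it where it was pushed to. Pressed fully, it ends between about 8 and 15 mm according to the hidden pressure.
- holder_floor (a point): Centre of the floor of the gauge's holder: a fixed grey block 80 x 80 x 30 mm with one round hole 34 mm wide and 24 mm deep. This point is the centre of the hole's floor, 6 mm above the table; z up. The gauge stands in it with its mouth on this floor.
- canister: The bone canister, fixed: a steel drum 154 mm across the lid, lid top 85 mm above the table. Origin at the centre of its underside on the table, z up. A brass boss 26 mm wide and 10 mm tall stands on the lid 35 mm from the centre along the canister's x axis; the brass valve stem, 12 mm in diameter, stands upright out of the boss.
- stem_axis (a point): On the valve stem's axis, in the boss's top face, 95 mm above the table; z up. The stem's tip stands 22 to 40 mm above this point: how far it is screwed out differs each time and is not measured, so feel for it. It yields 3 mm between about 4 and 10 N, which lets the gas drive the rod out, then sinks on a rubber mount at 7 N per mm.
- longbone_mid (a point): Bystander, to be left alone: a dark tan limb bone 130 mm long lying on the table. The point is about in its middle.
- vertebra_mid (a point): Bystander, to be left alone: a tan vertebra, 22 mm tall, about 75 mm over its spine. The point is about in its middle.
- brush_grip (a point): Bystander, to be left alone: a wooden-handled brush 170 mm long lying on the table. The point is about in its middle.
- jar_mid (a point): Bystander, to be left alone: a closed sample jar, 56 mm across, 75 mm tall. The point is about in its middle.
- bowl_in (a point): Bystander, to be left alone: a white bowl 110 mm across, 45 mm tall. The point is about in its middle.
- calliper_mid (a point): Bystander, to be left alone: a steel calliper 200 mm long lying flat. The point is about in its middle.
Mind the look-alikes: they are no part of the job. What is shaped like the part that bears holder_floor but blue or red is not meant.

How it is judged (in metres and radians):
On the way, in this order (a step that is already met when the one before it is completed fails the run):
1. the gauge is lifted out of its holder, its rod still in (z of gauge_mouth in the frame of holder_floor above 0.03 m and value of joint rod below 0.003 m), for 0.1 s.
2. the gauge is pressed squarely over the valve stem with 10 to 25 N for at least half a second, and the rod is driven out by more than 6 mm (contact force between gauge and canister above 10 N and horizontal distance between gauge_mouth and stem_axis below 0.006 m and angle between gauge_mouth's own z axis and vertical below 0.17 rad and value of joint rod above 0.006 m), for 0.5 s.
At the end, for the whole second after the job is handed in: The gauge stands released and at rest in its holder, upright (within 0.12 rad), its mouth within 6 mm of the middle and 4 mm of the floor of the hole, and its rod still stands out by more than 6 mm from where it began (horizontal distance between gauge_mouth and holder_floor below 0.006 m and z of gauge_mouth in the frame of holder_floor below 0.004 m and angle between gauge_mouth's own z axis and vertical below 0.12 rad and value of joint rod above 0.006 m and linear speed of gauge below 0.02 m/s); the robot touches nothing.
It fails at once if the gauge is pressed on the canister or its valve with more than 25 N (contact force between gauge and canister above 25 N).
It fails at once if the robot bumps the canister with the arm or fingers (over 25 N) (contact force between any of the fingers, the arm and canister above 25 N).
It fails at once if a bystander is moved by more than 30 mm (distance of any of longbone_mid, vertebra_mid, brush_grip, jar_mid, bowl_in, calliper_mid from where it was at the start of the episode above 0.03 m).
It also fails if it takes over 64 s, if anything falls off the work surface, if the arm or the gripper's body presses on something with over 40 N, if the wrist force passes 120 N, or if a joint passes its speed limit or range.

## Robot

A 6-joint arm with a two-finger parallel gripper is mounted at the origin on the work surface. World frame = base frame: x ahead of the robot, y to its left, z up, the work surface at z = 0. Lengths are in mm, angles in rad, forces in N, time in s.
With the tool pointing down it reaches from about 350 to 775 mm from the base axis. Payload 7.3 kg.
Tool frame: the origin (TCP) lies on the centre line of the jaws, within the pads' length; the fingertips stand 17 mm ahead of it and the grasp point (between the pads) lies 2 mm behind it; z points along the fingers, y is the line along which they close (so a half turn about z gives the same grasp; the last joint's range is limited). The gripper opens to 92 mm and grips with 3 to 60 N. Pads are 19 mm wide; open, the fingers measure 130 mm over their backs; the gripper's body (75 mm by 190 mm) begins 47 mm behind the grasp point.
Start: joints at [-1.443, 0.342, 1.524, -0, 1.275, -0.146], TCP at [141.978, -505.456, 243.741] pointing down, gripper open.
Joint ranges: [-2.53, 2.53], [-0.77, 2.02], [0.04, 2.7], [-1, 4.14], [0.28, 2.66], [-3.11, 3.11]. Speed limits (rad/s): [2.57, 2.57, 3.14, 3.14, 3.14, 3.14].

## Interface

Orientations are given as [roll, pitch, yaw] about the fixed x, y, z axes, in that order (R = Rz(yaw) Ry(pitch) Rx(roll)).
In Python, from plant import bot gives the robot as it stands. The module is installed in compiled form; this text tells all that it offers.
- The arm moves only by the shell command python3 -m pendant 'ROWS'. ROWS is JSON, a list of rows, each a list of 3 entries, a list of its own where there are three numbers: the shift along the world's x, y, z as a fraction of full scale, then the turn, a rotation vector about the world's x, y, z as a fraction of full scale, then the opening, from -1 (shut) to 1 (fully open), so that 0 is half open. In form: [[[tx, ty, tz], [rx, ry, rz], claw], ...]. A call has exactly 10 rows; each row shifts and turns the commanded pose from where the row before left it; what a row does not reach is not made up. Full scale, the value 1, is 30 mm for a shift and 0.12 rad for a turn. A row lasts 1/12 s, in which the tool goes at most 41.7 mm and 7.16 degrees, less where a joint would pass 70% of its speed; a pose out of reach is approached as far as the arm can. A call with a number of a shift or a turn outside -1 to 1 is refused whole. A call with a gripper value outside its range is refused whole. The fingers move at their own pace and stop on an object; the grip force is fixed at half the most. Time passes only in rows, so rows that do not move let the fingers close, or fill a call up. It gives the time, the measured TCP pose, the force, the opening and the grip force at its end, in the units of the state.
- bot.get_obs(): the state, without advancing time (a new reading comes with each control period).
- bot.capture(name): name is "scene" or "side" or "wrist"; returns the picture (480x640x3 uint8, blue, green, red); there is no depth.
- bot.camera_params(name): a dict with "fovy" (degrees; the focal length in pixels is half the picture's height over the tangent of half this angle, whatever the lens; pixels are square), "cx", "cy" (the principal point, pixels), "distortion" ([k1, k2, p1, p2, k3] as OpenCV has them; the pictures are not rectified), "camera_from_world" (4x4, takes a point from world to camera coordinates). Camera axes: x right, y down, z forward; pixel columns grow to the right and rows downward; lengths in mm; the calibration is good to about 2 mm. A picture is of the moment at which its call begins: read the wrist's pose just before it. camera_params takes no time and is no camera call; for the wrist camera it gives the pose at the moment of the call.
- bot.close_job(): hands the job in; it is judged then, once.
The state is a dict: "time": time; "joint_positions": joint angles; "dq": joint speeds; "tau": joint torques, N m; "tool_pos": TCP position; "tcp_rot": TCP orientation; "contact_force": force on the tool from outside, world axes, zero at the start; "moment": the same for the moment, N m; "grip_width": finger opening in mm; "finger_force": force on a finger pad.
Only numpy, scipy, OpenCV 4.12 (cv2) and the standard library are available. Lean on these libraries where they do the work, as an engineer would, in place of code of your own. Each camera call takes 0.05 s, during which the arm holds its last target. There are 200 camera calls.

## Working session

There is one attempt and no reset: what is moved stays moved. The work goes in short steps, Python scripts to look and compute and a shell command to move; the robot and the scene stay as the last step left them, time stands still between calls to the robot, and variables do not carry over. Pictures are saved under pics/ and viewed, at most 10 in all, crops included, and the job is handed in when it is done.

```bash
mkdir -p pics; cat > h.py <<'E'
import numpy as np, cv2
from plant import bot
def par(n):
    p=bot.camera_params(n); f=240/np.tan(np.radians(p["fovy"])/2)
    return np.array([[f,0,p["cx"]],[0,f,p["cy"]],[0,0,1]]),np.array(p["distortion"],float),np.array(p["camera_from_world"],float)
def ray(P,uv):
    K,d,T=P; q=cv2.undistortPoints(np.array([[uv]],float),K,d)[0,0]
    R=T[:3,:3]; return -R.T@T[:3,3], R.T@np.array([q[0],q[1],1])
def onz(P,uv,z):
    o,v=ray(P,uv); return o+v*(z-o[2])/v[2]
def proj(P,X):
    K,d,T=P; return cv2.projectPoints(np.array([X],float),cv2.Rodrigues(T[:3,:3])[0],T[:3,3],K,d)[0].ravel()
E
python3 - <<'E'
from h import *
print(bot.get_obs())
for n in("scene","side"):
    P=par(n); im=bot.capture(n); cv2.imwrite(f"pics/{n}0.png",im); np.savez(f"{n}.npz",*P); print(n,ray(P,(320,240)),P[0][0,0],P[1])
E
```

```text
{'time': 0.0, 'joint_positions': array([-1.44298378e+00,  3.42723548e-01,  1.52504641e+00, -1.79571740e-06,
        1.27540775e+00, -1.46007093e-01]), 'dq': array([-0.00183907, -0.00065103, -0.00076652,  0.00083346,  0.00038958,
       -0.00026945]), 'tau': array([ 1.17280113e-03, -4.31239522e+01, -2.44218636e+01,  7.18871481e-02,
        5.60763048e-02, -1.26902819e-04]), 'tool_pos': array([ 141.9317502 , -505.03766807,  243.0342654 ]), 'tcp_rot': array([-3.14002422e+00, -2.28908294e-04,  2.73819981e-01]), 'contact_force': array([-0.47220137,  0.16925373, -0.05519959]), 'moment': array([-0.03896229, -0.03223592, -0.0166838 ]), 'finger_force': 0.0, 'grip_width': 91.77239242472643}
scene (array([1136.55938724, -496.70328586, 1023.37948345]), array([-0.51781987,  0.37707167, -0.76805642])) 613.5170024068938 [0.01895609 0.         0.         0.         0.        ]
side (array([ -22.61842132, -913.85750483,  799.90649872]), array([ 0.40409894,  0.71300797, -0.57318581])) 468.4851036289889 [0.03226997 0.         0.         0.         0.        ]
```

View pics/scene0.png

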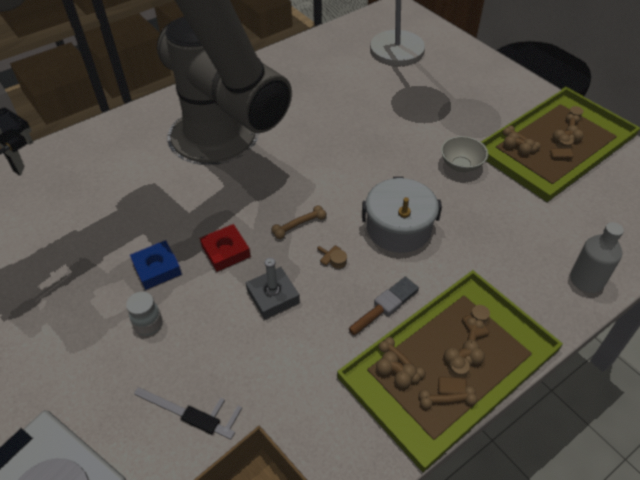

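View pics/side0.png

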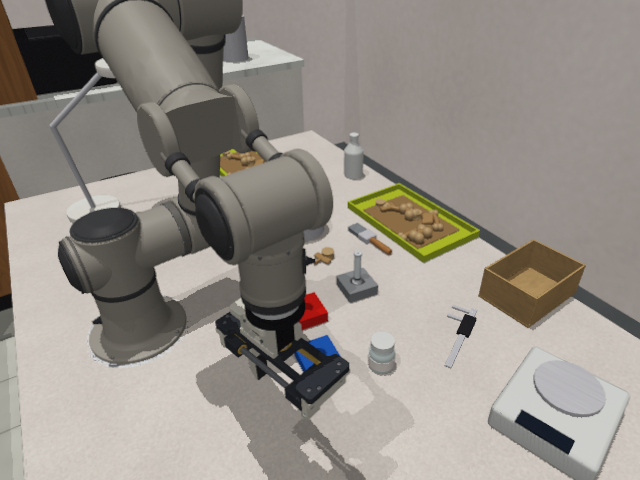

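The scene view shows three candidates for the holder: the grey block at (272,290) with the gauge standing in it, the blue block at (155,263) and the red block at (225,246). The grey one is meant, because it is grey and holds the gauge. The canister is at (402,213) with its stem at (405,205). The arm hides the canister in the side view.

```bash
python3 - <<'E'
from h import *
s=cv2.imread("pics/scene0.png"); d=cv2.imread("pics/side0.png")
a=cv2.resize(s[250:325,235:310],(400,400),interpolation=2); b=cv2.resize(s[175:250,365:440],(400,400),interpolation=2)
cv2.imwrite("pics/c0.png",np.hstack([a,b]))
P=par("scene");Q=par("side")
print("gauge top scene",onz(P,(270,261),119),"side",onz(Q,(357,254),119))
print("stem", [onz(P,(405,213),95)], "tip",[onz(P,(406,198),z) for z in(117,135)])
for n,uv,z in[("bone",(299,222),10),("vert",(333,256),10),("red",(225,246),30),("blue",(155,262),30),("jar",(144,312),40),("brush",(384,305),10),("bowl",(464,160),20),("calA",(138,392),5),("calB",(235,425),5)]:print(n,onz(P,uv,z).round())
E
```

```text
gauge top scene [ 511.6493502  -157.66673393  119.        ] side [ 503.22600233 -165.98770213  119.        ]
stem [array([557.46829446, 140.62913962,  95.        ])] tip [array([541.46385298, 154.77898539, 117.        ]), array([553.28199297, 141.84104814, 135.        ])]
bone [384.  -5.  10.]
vert [505.  -3.  10.]
red [ 360. -178.   30.]
blue [ 311. -314.   30.]
jar [ 415. -387.   40.]
brush [663.   2.  10.]
bowl [467. 418.  20.]
calA [ 538. -467.    5.]
calB [ 694. -360.    5.]
```

View pics/c0.png

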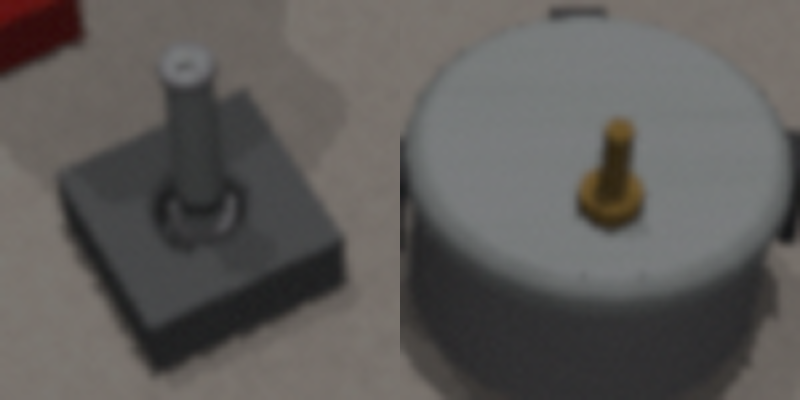

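The crop confirms it: the grey block holds the aluminium gauge, with the top at about (270,262) in the scene view. The brass boss is at (404.8,210) and the stem tip at (406,199). I'll move closer now.

```bash
python3 -m pendant '[[[0.9,0.8,0],[0,0,0],1],[[0.9,0.8,0],[0,0,0],1],[[0.9,0.8,0],[0,0,0],1],[[0.9,0.8,0],[0,0,0],1],[[0.9,0.8,0],[0,0,0],1],[[0.9,0.8,0],[0,0,0],1],[[0.9,0.8,0],[0,0,0],1],[[0.9,0.8,0],[0,0,0],1],[[0.9,0.8,0],[0,0,0],1],[[0.9,0.8,0],[0,0,0],1]]'
python3 - <<'E'
from h import *
P=par("wrist");o,v=ray(P,(320,240)); print(o,v,P[0],P[1]);
t=bot.get_obs();print(t["tool_pos"],t["tcp_rot"])
Q=par("scene");g=onz(Q,(270.1,262.2),116.);print("gauge",g,"hole",onz(Q,(272.7,289.6),30),"boss",onz(Q,(404.75,210.2),95))
print(proj(P,g),proj(P,onz(Q,(404.75,210.2),95)))
E
```

```text
time: 0.93
tool_pos: [412.9, -263.9, 243.5]
tcp_rot: [-3.141, 0.0, 0.274]
contact_force: [-0.1, -0.8, 0.9]
grip_width: 92.0
finger_force: 0.0
[ 489.15149074 -241.70540531  384.28288981] [-0.27878391 -0.06321973 -0.95838634] [[395.35924196   0.         325.43161964]
 [  0.         395.35924196 242.26515679]
 [  0.           0.           1.        ]] [-0.07332211  0.          0.          0.          0.        ]
[ 412.90957077 -263.88105018  243.53071198] [-3.14123774e+00  3.36283821e-04  2.73750724e-01]
gauge [ 512.05792943 -157.96400612  116.        ] hole [ 512.96898536 -159.57664335   30.        ] boss [551.34586028 145.41099502  95.        ]
[208.00739811  51.12484234] [-129.7968601   -66.98675425]
```

```bash
python3 -m pendant '[[[0.8,0.85,0],[0,0,0],1],[[0.85,0.9,0],[0,0,0],1],[[0.85,0.9,0],[0,0,0],1],[[0.8,0.85,0],[0,0,0],1],[[0,0,0],[0,0,0],1],[[0,0,0],[0,0,0],1],[[0,0,0],[0,0,0],1],[[0,0,0],[0,0,0],1],[[0,0,0],[0,0,0],1],[[0,0,0],[0,0,0],1]]'
python3 - <<'E'
from h import *
print(bot.get_obs()["tool_pos"]);np.savez("wg.npz",*par("wrist"));cv2.imwrite("pics/wg.png",bot.capture("wrist"))
E
python3 -m pendant '[[[0.13,1,0],[0,0,0],1],[[0.13,1,0],[0,0,0],1],[[0.13,1,0],[0,0,0],1],[[0.13,1,0],[0,0,0],1],[[0.13,1,0],[0,0,0],1],[[0.13,1,0],[0,0,0],1],[[0.13,1,0],[0,0,0],1],[[0.13,1,0],[0,0,0],1],[[0.13,1,0],[0,0,0],1],[[0.13,1,0],[0,0,0],1]]'
python3 -m pendant '[[[0,0.1,0],[0,0,0],1],[[0,0,0],[0,0,0],1],[[0,0,0],[0,0,0],1],[[0,0,0],[0,0,0],1],[[0,0,0],[0,0,0],1],[[0,0,0],[0,0,0],1],[[0,0,0],[0,0,0],1],[[0,0,0],[0,0,0],1],[[0,0,0],[0,0,0],1],[[0,0,0],[0,0,0],1]]'
python3 - <<'E'
from h import *
print(bot.get_obs()["tool_pos"]);np.savez("wc.npz",*par("wrist"));im=bot.capture("wrist");cv2.imwrite("pics/wc.png",im)
a=cv2.imread("pics/wg.png");cv2.imwrite("pics/both.png",np.hstack([a[60:460,120:520],im[60:460,120:520]]))
E
```

```text
time: 1.77
tool_pos: [510.4, -161.4, 243.9]
tcp_rot: [3.141, 0.0, 0.272]
contact_force: [0.3, -0.2, -1.0]
grip_width: 92.1
finger_force: 0.0
[ 510.42696422 -161.37120148  243.86085962]
time: 2.65
tool_pos: [550.0, 140.5, 243.9]
tcp_rot: [3.141, -0.0, 0.273]
contact_force: [0.5, -0.7, -0.7]
grip_width: 91.7
finger_force: 0.0
time: 3.48
tool_pos: [550.0, 142.4, 243.7]
tcp_rot: [3.142, 0.0, 0.274]
contact_force: [0.3, -0.0, -0.6]
grip_width: 91.8
finger_force: 0.0
[549.98179341 142.41837055 243.74722228]
```

View pics/both.png

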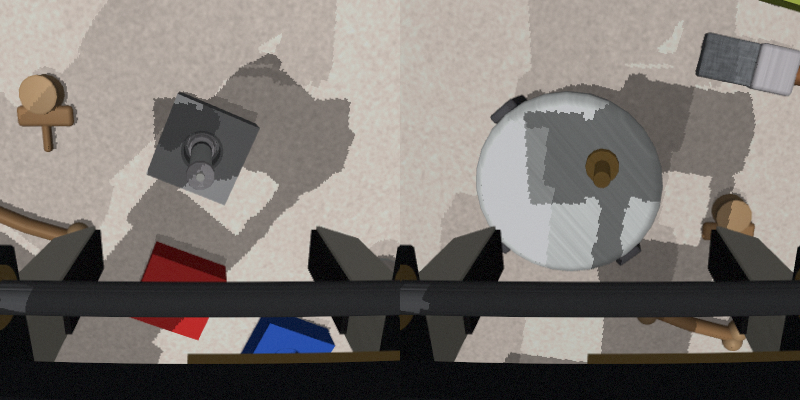

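The gauge picture shows the barrel top near wrist pixel (320,237) and the block top's centre near (323,210). In the canister picture the boss is near (322,226) and the stem tip near (322,239). I'll refine these with masks.

```bash
python3 - <<'E'
from h import *
L=lambda n:[np.load(n)[f"arr_{i}"] for i in range(3)]
G=L("wg.npz");C=L("wc.npz");S=L("scene.npz")
im=cv2.imread("pics/wc.png");h=cv2.cvtColor(im,cv2.COLOR_BGR2HSV)
m=cv2.inRange(h,(10,110,20),(30,255,255));m[:190]=0;m[270:]=0;m[:,:290]=0;m[:,355:]=0
ys,xs=np.nonzero(m);print("boss mask",xs.min(),xs.max(),ys.min(),ys.max())
up=m.copy();c=max(cv2.findContours(m,0,1)[0],key=cv2.contourArea)
pts=c[:,0,:].astype(float);pts=pts[pts[:,1]<228]
# circle through upper boss edge cast on z=95 plane
X=np.array([onz(C,p,95)[:2] for p in pts]);A=np.c_[2*X,np.ones(len(X))]
s=np.linalg.lstsq(A,(X**2).sum(1),rcond=None)[0];print("boss fit",s[:2],"r",np.sqrt(s[2]+s[:2]@s[:2]))
for z in(95,106,117,126,135):print(z,onz(C,(322,239),z),onz(S,(406.2,199),z))
print("scene boss",onz(S,(404.75,210.2),95))
print("gauge wrist",onz(G,(320,237),116),"holder wrist",onz(G,(323,209.5),30), "mouth stem tilt")
# lid ellipse fit on plane z 85
e=[onz(C,p,85)[:2] for p in[(197,237),(382,246),(295,153),(300,329)]];print(e)
b=cv2.resize(im[190:290,270:370],(400,400),interpolation=0)
a=cv2.resize(cv2.imread("pics/wg.png")[165:265,270:370],(400,400),interpolation=0)
cv2.imwrite("pics/z.png",np.clip(np.hstack([a,b])*2.,0,255).astype(np.uint8))
E
```

```text
boss mask 306 338 209 247
boss fit [553.98576736 147.26980717] r 12.00686703394706
95 [543.25457801 144.1825332   95.        ] [529.42518793 168.99650201  95.        ]
106 [546.40451268 144.95880141 106.        ] [536.61888007 161.10888946 106.        ]
117 [549.55444735 145.73506962 117.        ] [543.81257221 153.22127691 117.        ]
126 [552.13166662 146.37019815 126.        ] [549.69832032 146.76777573 126.        ]
135 [554.7088859  147.00532668 135.        ] [555.58406844 140.31427455 135.        ]
scene boss [551.34586028 145.41099502  95.        ]
gauge wrist [ 510.72124514 -156.38225956  116.        ] holder wrist [ 512.40820443 -157.56742436   30.        ] mouth stem tilt
[array([515.15631434, 239.61992843]), array([547.69339246,  95.98769567]), array([599.23647425, 180.68068843]), array([458.32190421, 140.14278938])]
```

View pics/z.png

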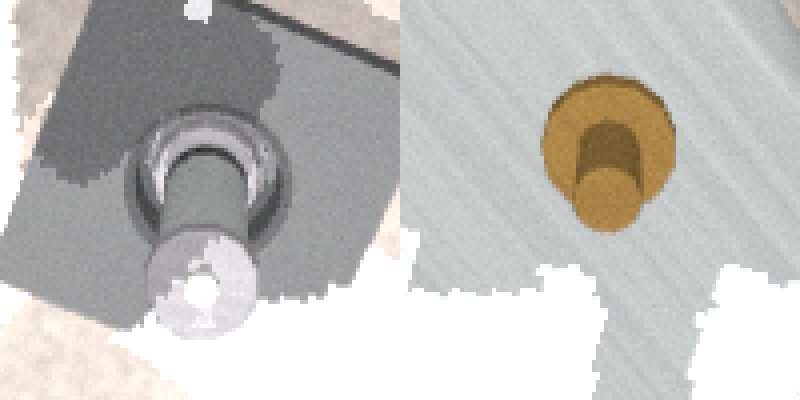

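The enlargement gives these pixels: gauge top centre at (320.7,236), boss top face centre at (322.1,226.8) and stem tip at (321.8,240).

```bash
python3 - <<'E'
from h import *
L=lambda n:[np.load(n)[f"arr_{i}"] for i in range(3)]
G=L("wg.npz");C=L("wc.npz");S=L("scene.npz")
print("gauge",onz(G,(320.75,236),116),onz(S,(270.1,262.2),116))
print("boss",onz(C,(322.1,226.8),95),onz(S,(404.75,210.2),95))
o,v=ray(C,(321.8,240));p,w=ray(S,(406.2,199))
a=np.linalg.lstsq(np.c_[v,-w],p-o,rcond=None)[0];print("tip",o+a[0]*v,p+a[1]*w)
E
python3 -m pendant '[[[-0.13,-1,0],[0,0,0],1],[[-0.13,-1,0],[0,0,0],1],[[-0.13,-1,0],[0,0,0],1],[[-0.13,-1,0],[0,0,0],1],[[-0.13,-1,0],[0,0,0],1],[[-0.13,-1,0],[0,0,0],1],[[-0.13,-1,0],[0,0,0],1],[[-0.13,-1,0],[0,0,0],1],[[-0.13,-1,0],[0,0,0],1],[[-0.13,-1,0],[0,0,0],1]]'
```

```text
gauge [ 511.57302501 -156.69805382  116.        ] [ 512.05792943 -157.96400612  116.        ]
boss [552.5455329  146.68512681  95.        ] [551.34586028 145.41099502  95.        ]
tip [551.67403567 146.37597866 126.91487942] [550.53618465 145.84908905 127.28119294]
time: 4.37
tool_pos: [510.6, -158.8, 243.9]
tcp_rot: [3.141, -0.0, 0.274]
contact_force: [-0.0, -0.9, 0.5]
grip_width: 91.7
finger_force: 0.0
```

```bash
python3 -m pendant '[[[0.03,0,-0.8],[0,0,0],1],[[0,0,-0.9],[0,0,0],1],[[0,0,-0.9],[0,0,0],1],[[0,0,-0.9],[0,0,0],1],[[0,0,-0.9],[0,0,0],1],[[0,0,-0.7],[0,0,0],1],[[0,0,0],[0,0,0],1],[[0,0,0],[0,0,0],1],[[0,0,0],[0,0,0],0],[[0,0,0],[0,0,0],-0.3]]'
python3 -m pendant '[[[0,0,0],[0,0,0],-0.5],[[0,0,0],[0,0,0],-0.6],[[0,0,0],[0,0,0],-0.7],[[0,0,0],[0,0,0],-1],[[0,0,0],[0,0,0],-1],[[0,0,0],[0,0,0],-1],[[0,0,0],[0,0,0],-1],[[0,0,0],[0,0,0],-1],[[0,0,0],[0,0,0],-1],[[0,0,0],[0,0,0],-1]]'
```

```text
time: 5.2
tool_pos: [512.9, -157.9, 92.5]
tcp_rot: [3.139, -0.002, 0.274]
contact_force: [0.2, 0.3, 0.0]
grip_width: 82.8
finger_force: 0.0
time: 6.03
tool_pos: [511.9, -157.4, 90.7]
tcp_rot: [-3.142, 0.0, 0.274]
contact_force: [-0.5, -0.6, -0.7]
grip_width: 17.1
finger_force: 30.0
```

```bash
python3 -m pendant '[[[0,0,0.3],[0,0,0],-1],[[0,0,0.5],[0,0,0],-1],[[0,0,0.8],[0,0,0],-1],[[0,0,0.8],[0,0,0],-1],[[0,0,0.8],[0,0,0],-1],[[0,0,0.8],[0,0,0],-1],[[0,0,0.8],[0,0,0],-1],[[0,0,0],[0,0,0],-1],[[0,0,0],[0,0,0],-1],[[0,0,0],[0,0,0],-1]]'
python3 - <<'E'
from h import *
o=bot.get_obs();print(o["tool_pos"],o["contact_force"])
P=par("wrist");im=bot.capture("wrist")
Q=par("scene");s=bot.capture("scene")
t=o["tool_pos"]
print("exp wrist top,mouth",proj(P,t+[0,0,26]),proj(P,t+[0,0,-84]),"scene",proj(Q,t+[0,0,26]),proj(Q,t+[0,0,-84]))
q=proj(Q,t+[0,0,-40]).astype(int)
a=cv2.resize(im[140:440,120:520],(533,400));b=cv2.resize(s[q[1]-50:q[1]+50,q[0]-33:q[0]+33],(264,400))
cv2.imwrite("pics/grip.png",np.clip(np.hstack([a,b])*1.5,0,255).astype(np.uint8));print(q)
E
```

```text
time: 6.87
tool_pos: [511.3, -157.2, 234.1]
tcp_rot: [-3.141, 0.001, 0.274]
contact_force: [0.0, 0.7, -2.3]
grip_width: 17.4
finger_force: 30.0
[ 511.29620375 -157.18316071  234.05460087] [ 0.00559041  0.71608865 -2.30839353]
exp wrist top,mouth [327.84527664 367.98492364] [327.01891897 259.68639349] scene [264.3140531  209.51384674] [268.93108147 250.31382401]
[267 234]
```

View pics/grip.png

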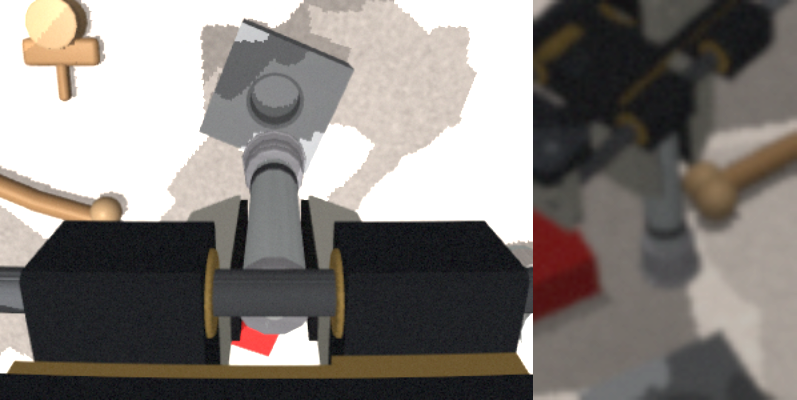

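```bash
python3 -m pendant '[[[0.1,0.5,0],[0,0,0],-1],[[0.13,1,0],[0,0,0],-1],[[0.13,1,0],[0,0,0],-1],[[0.13,1,0],[0,0,0],-1],[[0.13,1,0],[0,0,0],-1],[[0.13,1,0],[0,0,0],-1],[[0.13,1,0],[0,0,0],-1],[[0.13,1,0],[0,0,0],-1],[[0.13,1,0],[0,0,0],-1],[[0.13,1,0],[0,0,0],-1]]'
python3 -m pendant '[[[0.07,0.62,0],[0,0,0],-1],[[0,0,0],[0,0,0],-1],[[0,0,0],[0,0,0],-1],[[0,0,0],[0,0,0],-1],[[0,0,0],[0,0,0],-1],[[0,0,0],[0,0,0],-1],[[0,0,0],[0,0,0],-1],[[0,0,0],[0,0,0],-1],[[0,0,0],[0,0,0],-1],[[0,0,0],[0,0,0],-1]]'
python3 - <<'E'
from h import *
o=bot.get_obs();t=o["tool_pos"];print(t,o["contact_force"])
P=par("wrist");im=bot.capture("wrist");cv2.imwrite("pics/w2.png",im)
Q=par("scene");s=bot.capture("scene")
L=np.load("wg.npz")
print("exp mouth",proj(P,t+[0,0,-84]),"stem tip",proj(P,[551.7,146.2,127]),"boss",proj(P,[552,146,95]),"scene mouth",proj(Q,t+[0,0,-84]),proj(Q,[551.7,146.2,127]))
q=proj(Q,t+[0,0,-80]).astype(int)
a=cv2.resize(im[200:300,260:360],(400,400));b=cv2.resize(s[q[1]-40:q[1]+60,q[0]-50:q[0]+50],(400,400))
cv2.imwrite("pics/st.png",np.clip(np.hstack([a,b])*1.5,0,255).astype(np.uint8));print(q)
E
```

```text
time: 7.8
tool_pos: [549.4, 129.0, 233.3]
tcp_rot: [-3.141, 0.003, 0.274]
contact_force: [1.2, -0.0, -1.1]
grip_width: 17.7
finger_force: 30.0
time: 8.63
tool_pos: [552.1, 145.9, 234.8]
tcp_rot: [3.142, -0.0, 0.273]
contact_force: [-0.0, 0.2, -0.1]
grip_width: 17.2
finger_force: 30.0
[552.09050725 145.91903039 234.84286611] [-0.0207935   0.20499353 -0.0542822 ]
exp mouth [326.85542673 259.87709845] stem tip [326.17299381 248.27582596] boss [326.48031625 234.73401051] scene mouth [407.92759171 191.21943258] [406.70484288 199.35496405]
[408 189]
```

View pics/st.png

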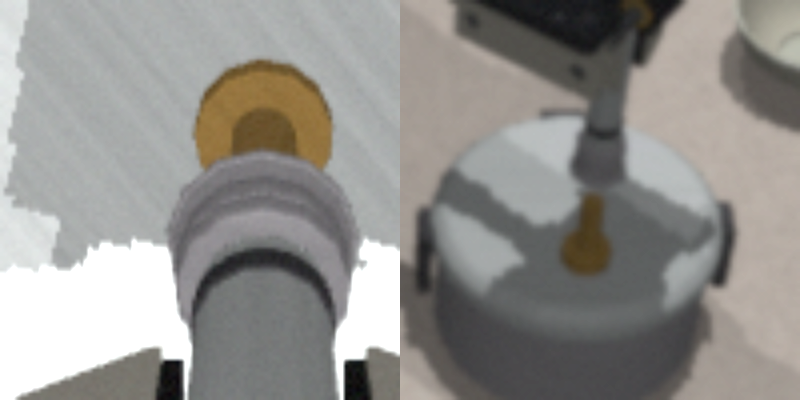

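Mouth and boss/stem line up within about 1 mm: the mouth is at (325.7,260) and the boss at (326,233). Next I descend and feel for the stem.

```bash
python3 -m pendant '[[[0,0,-0.3],[0,0,0],-1],[[0,0,-0.3],[0,0,0],-1],[[0,0,-0.2],[0,0,0],-1],[[0,0,-0.1],[0,0,0],-1],[[0,0,0],[0,0,0],-1],[[0,0,0],[0,0,0],-1],[[0,0,0],[0,0,0],-1],[[0,0,0],[0,0,0],-1],[[0,0,0],[0,0,0],-1],[[0,0,0],[0,0,0],-1]]'
```

```text
time: 9.57
tool_pos: [552.2, 146.2, 208.0]
tcp_rot: [3.141, -0.001, 0.274]
contact_force: [0.6, -0.1, -0.4]
grip_width: 17.4
finger_force: 30.0
```

```bash
python3 -m pendant '[[[0,0,-0.02],[0,0,0],-1],[[0,0,-0.02],[0,0,0],-1],[[0,0,-0.02],[0,0,0],-1],[[0,0,-0.02],[0,0,0],-1],[[0,0,-0.02],[0,0,0],-1],[[0,0,-0.02],[0,0,0],-1],[[0,0,0],[0,0,0],-1],[[0,0,0],[0,0,0],-1],[[0,0,0],[0,0,0],-1],[[0,0,0],[0,0,0],-1]]'
```

```text
time: 10.4
tool_pos: [552.1, 146.2, 204.2]
tcp_rot: [3.141, -0.0, 0.274]
contact_force: [0.8, 0.5, -1.8]
grip_width: 17.6
finger_force: 30.0
```

```bash
python3 -m pendant '[[[0,0,-0.02],[0,0,0],-1],[[0,0,-0.02],[0,0,0],-1],[[0,0,-0.02],[0,0,0],-1],[[0,0,-0.02],[0,0,0],-1],[[0,0,-0.02],[0,0,0],-1],[[0,0,0],[0,0,0],-1],[[0,0,0],[0,0,0],-1],[[0,0,0],[0,0,0],-1],[[0,0,0],[0,0,0],-1],[[0,0,0],[0,0,0],-1]]'
```

```text
time: 11.23
tool_pos: [552.1, 146.1, 201.2]
tcp_rot: [3.141, -0.0, 0.274]
contact_force: [-0.4, 0.1, -1.4]
grip_width: 17.5
finger_force: 30.0
```

```bash
python3 -m pendant '[[[0,0,-0.02],[0,0,0],-1],[[0,0,-0.02],[0,0,0],-1],[[0,0,-0.02],[0,0,0],-1],[[0,0,-0.02],[0,0,0],-1],[[0,0,-0.02],[0,0,0],-1],[[0,0,0],[0,0,0],-1],[[0,0,0],[0,0,0],-1],[[0,0,0],[0,0,0],-1],[[0,0,0],[0,0,0],-1],[[0,0,0],[0,0,0],-1]]'
```

```text
time: 12.07
tool_pos: [552.2, 146.2, 198.3]
tcp_rot: [3.141, -0.0, 0.274]
contact_force: [-1.9, -1.0, 3.9]
grip_width: 17.4
finger_force: 30.0
```

Contact felt. From here I use smaller steps.

```bash
python3 -m pendant '[[[0,0,-0.02],[0,0,0],-1],[[0,0,-0.02],[0,0,0],-1],[[0,0,-0.02],[0,0,0],-1],[[0,0,0],[0,0,0],-1],[[0,0,0],[0,0,0],-1],[[0,0,0],[0,0,0],-1],[[0,0,0],[0,0,0],-1],[[0,0,0],[0,0,0],-1],[[0,0,0],[0,0,0],-1],[[0,0,0],[0,0,0],-1]]'
```

```text
time: 12.9
tool_pos: [552.2, 146.2, 196.9]
tcp_rot: [3.141, -0.001, 0.274]
contact_force: [-1.1, -0.7, 6.2]
grip_width: 17.6
finger_force: 30.0
```

```bash
python3 -m pendant '[[[0,0,-0.02],[0,0,0],-1],[[0,0,-0.02],[0,0,0],-1],[[0,0,0],[0,0,0],-1],[[0,0,0],[0,0,0],-1],[[0,0,0],[0,0,0],-1],[[0,0,0],[0,0,0],-1],[[0,0,0],[0,0,0],-1],[[0,0,0],[0,0,0],-1],[[0,0,0],[0,0,0],-1],[[0,0,0],[0,0,0],-1]]'
```

```text
time: 13.73
tool_pos: [552.3, 146.2, 195.9]
tcp_rot: [3.141, -0.001, 0.274]
contact_force: [-2.4, 0.2, 8.8]
grip_width: 17.1
finger_force: 30.0
```

```bash
python3 -m pendant '[[[0,0,-0.015],[0,0,0],-1],[[0,0,-0.015],[0,0,0],-1],[[0,0,0],[0,0,0],-1],[[0,0,0],[0,0,0],-1],[[0,0,0],[0,0,0],-1],[[0,0,0],[0,0,0],-1],[[0,0,0],[0,0,0],-1],[[0,0,0],[0,0,0],-1],[[0,0,0],[0,0,0],-1],[[0,0,0],[0,0,0],-1]]'
```

```text
time: 14.57
tool_pos: [552.3, 146.2, 195.3]
tcp_rot: [3.141, -0.001, 0.274]
contact_force: [-2.7, 0.2, 10.4]
grip_width: 17.6
finger_force: 30.0
```

```bash
python3 -m pendant '[[[0,0,-0.015],[0,0,0],-1],[[0,0,-0.015],[0,0,0],-1],[[0,0,0],[0,0,0],-1],[[0,0,0],[0,0,0],-1],[[0,0,0],[0,0,0],-1],[[0,0,0],[0,0,0],-1],[[0,0,0],[0,0,0],-1],[[0,0,0],[0,0,0],-1],[[0,0,0],[0,0,0],-1],[[0,0,0],[0,0,0],-1]]'
```

```text
time: 15.4
tool_pos: [552.4, 146.2, 194.8]
tcp_rot: [3.141, -0.002, 0.274]
contact_force: [-2.8, -0.6, 11.5]
grip_width: 17.8
finger_force: 30.0
```

```bash
python3 -m pendant '[[[0,0,-0.02],[0,0,0],-1],[[0,0,-0.02],[0,0,0],-1],[[0,0,0],[0,0,0],-1],[[0,0,0],[0,0,0],-1],[[0,0,0],[0,0,0],-1],[[0,0,0],[0,0,0],-1],[[0,0,0],[0,0,0],-1],[[0,0,0],[0,0,0],-1],[[0,0,0],[0,0,0],-1],[[0,0,0],[0,0,0],-1]]'
python3 -m pendant '[[[0,0,0],[0,0,0],-1],[[0,0,0],[0,0,0],-1],[[0,0,0],[0,0,0],-1],[[0,0,0],[0,0,0],-1],[[0,0,0],[0,0,0],-1],[[0,0,0],[0,0,0],-1],[[0,0,0],[0,0,0],-1],[[0,0,0],[0,0,0],-1],[[0,0,0],[0,0,0],-1],[[0,0,0],[0,0,0],-1]]'
python3 - <<'E'
from h import *
o=bot.get_obs();t=o["tool_pos"];print(o["contact_force"])
im=bot.capture("wrist");s=bot.capture("scene");print(bot.get_obs()["contact_force"])
Q=par("scene");q=proj(Q,t+[0,0,0]).astype(int)
a=im[180:480,170:470];b=cv2.resize(s[q[1]-40:q[1]+60,q[0]-50:q[0]+50],(300,300))
cv2.imwrite("pics/pr.png",np.clip(np.hstack([a,b])*1.5,0,255).astype(np.uint8))
E
```

```text
time: 16.23
tool_pos: [552.5, 146.3, 194.2]
tcp_rot: [3.141, -0.003, 0.274]
contact_force: [-3.4, -0.1, 14.7]
grip_width: 17.3
finger_force: 30.0
time: 17.07
tool_pos: [552.5, 146.3, 194.2]
tcp_rot: [3.141, -0.003, 0.274]
contact_force: [-4.8, -0.2, 14.5]
grip_width: 17.8
finger_force: 30.0
[-4.79688121 -0.217293   14.54698773]
[-4.44046005 -0.77458222 15.67769166]
```

View pics/pr.png

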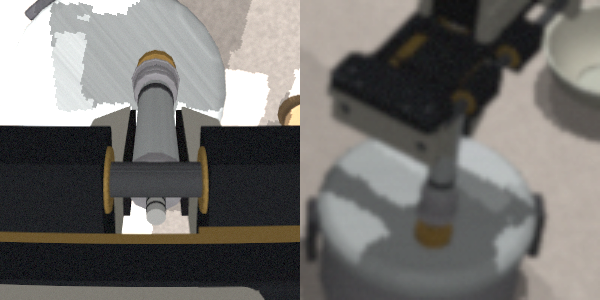

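The rod is well out: its white tip shows beyond the gripper bar at crop (155,210), and the bell sits over the boss. I'll retreat straight up.

```bash
python3 -m pendant '[[[0,0,0.1],[0,0,0],-1],[[0,0,0.2],[0,0,0],-1],[[0,0,0.3],[0,0,0],-1],[[0,0,0.3],[0,0,0],-1],[[0,0,0.3],[0,0,0],-1],[[0,0,0.2],[0,0,0],-1],[[0,0,0.1],[0,0,0],-1],[[0,0,0],[0,0,0],-1],[[-0.04,-0.32,0],[0,0,0],-1],[[-0.1,-0.8,0],[0,0,0],-1]]'
python3 -m pendant '[[[-0.13,-1,0],[0,0,0],-1],[[-0.13,-1,0],[0,0,0],-1],[[-0.13,-1,0],[0,0,0],-1],[[-0.13,-1,0],[0,0,0],-1],[[-0.13,-1,0],[0,0,0],-1],[[-0.13,-1,0],[0,0,0],-1],[[-0.13,-1,0],[0,0,0],-1],[[-0.13,-1,0],[0,0,0],-1],[[-0.13,-0.8,0],[0,0,0],-1],[[-0.03,-0.2,0],[0,0,0],-1]]'
python3 -m pendant '[[[0,0,0],[0,0,0],-1],[[0,0,0],[0,0,0],-1],[[0,0,0],[0,0,0],-1],[[0,0,0],[0,0,0],-1],[[0,0,0],[0,0,0],-1],[[0,0,0],[0,0,0],-1],[[0,0,0],[0,0,0],-1],[[0,0,0],[0,0,0],-1],[[0,0,0],[0,0,0],-1],[[0,0,0],[0,0,0],-1]]'
python3 - <<'E'
from h import *
o=bot.get_obs();t=o["tool_pos"];print(t)
P=par("wrist");im=bot.capture("wrist");s=bot.capture("scene")
Q=par("scene");q=proj(Q,t+[0,0,-70]).astype(int);print(q,proj(P,t+[0,0,-84]),proj(P,[511.8,-157.3,30]),proj(Q,t+[0,0,-84]))
a=cv2.resize(im[150:300,250:400],(400,400));b=cv2.resize(s[q[1]-40:q[1]+60,q[0]-50:q[0]+50],(400,400))
cv2.imwrite("pics/rt.png",np.clip(np.hstack([a,b])*1.5,0,255).astype(np.uint8))
E
```

```text
time: 18.0
tool_pos: [547.6, 113.8, 236.5]
tcp_rot: [-3.141, 0.0, 0.277]
contact_force: [-0.5, -1.7, -1.0]
grip_width: 17.7
finger_force: 30.0
time: 18.83
tool_pos: [510.6, -161.3, 236.5]
tcp_rot: [3.141, 0.002, 0.27]
contact_force: [-0.3, -0.7, -1.7]
grip_width: 17.5
finger_force: 30.0
time: 19.67
tool_pos: [511.9, -157.4, 237.1]
tcp_rot: [3.141, -0.0, 0.274]
contact_force: [0.2, 0.4, -1.0]
grip_width: 17.4
finger_force: 30.0
[ 511.90304634 -157.39570307  237.14785655]
[268 244] [326.9108814  259.82451581] [326.3346248  214.34539421] [268.89725003 249.51084648]
```

View pics/rt.png

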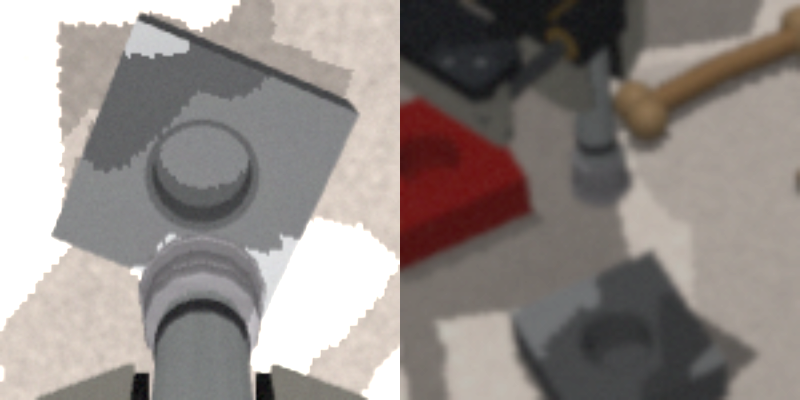

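The hole's centre (325.8,214.9) and the mouth (326.3,260) agree with the pick-up geometry, and there is no visible tilt. I'll lower it in.

```bash
python3 -m pendant '[[[0,0,-0.5],[0,0,0],-1],[[0,0,-0.8],[0,0,0],-1],[[0,0,-0.8],[0,0,0],-1],[[0,0,-0.6],[0,0,0],-1],[[0,0,-0.4],[0,0,0],-1],[[0,0,-0.3],[0,0,0],-1],[[0,0,-0.2],[0,0,0],-1],[[0,0,0],[0,0,0],-1],[[0,0,0],[0,0,0],-1],[[0,0,0],[0,0,0],-1]]'
python3 -m pendant '[[[0,0,-0.2],[0,0,0],-1],[[0,0,-0.2],[0,0,0],-1],[[0,0,-0.2],[0,0,0],-1],[[0,0,-0.2],[0,0,0],-1],[[0,0,-0.1],[0,0,0],-1],[[0,0,-0.1],[0,0,0],-1],[[0,0,-0.1],[0,0,0],-1],[[0,0,0],[0,0,0],-1],[[0,0,0],[0,0,0],-1],[[0,0,0],[0,0,0],-1]]'
```

```text
time: 20.6
tool_pos: [512.4, -157.7, 130.0]
tcp_rot: [3.14, -0.001, 0.274]
contact_force: [0.2, 0.3, -1.0]
grip_width: 17.7
finger_force: 30.0
time: 21.43
tool_pos: [512.0, -157.5, 96.3]
tcp_rot: [3.141, -0.0, 0.274]
contact_force: [-0.5, 0.9, -1.0]
grip_width: 17.6
finger_force: 30.0
```

```bash
python3 -m pendant '[[[0,0,-0.04],[0,0,0],-1],[[0,0,-0.04],[0,0,0],-1],[[0,0,-0.04],[0,0,0],-1],[[0,0,-0.02],[0,0,0],-1],[[0,0,-0.02],[0,0,0],-1],[[0,0,0],[0,0,0],-1],[[0,0,0],[0,0,0],-1],[[0,0,0],[0,0,0],-1],[[0,0,0],[0,0,0],-1],[[0,0,0],[0,0,0],-1]]'
```

```text
time: 22.27
tool_pos: [511.9, -157.5, 91.4]
tcp_rot: [3.141, -0.0, 0.274]
contact_force: [-0.9, 0.6, -1.7]
grip_width: 17.7
finger_force: 30.0
```

```bash
python3 -m pendant '[[[0,0,-0.02],[0,0,0],-1],[[0,0,-0.02],[0,0,0],-1],[[0,0,-0.01],[0,0,0],-1],[[0,0,0],[0,0,0],-1],[[0,0,0],[0,0,0],-1],[[0,0,0],[0,0,0],-1],[[0,0,0],[0,0,0],-1],[[0,0,0],[0,0,0],-1],[[0,0,0],[0,0,0],-1],[[0,0,0],[0,0,0],-1]]'
```

```text
time: 23.1
tool_pos: [512.1, -157.5, 90.6]
tcp_rot: [3.141, -0.001, 0.274]
contact_force: [-1.2, 1.7, 5.5]
grip_width: 17.3
finger_force: 30.0
```

It is on the floor at the pick-up height. I'll ease off slightly, release and rise.

```bash
python3 -m pendant '[[[0,0,0.02],[0,0,0],-1],[[0,0,0],[0,0,0],-1],[[0,0,0],[0,0,0],-0.5],[[0,0,0],[0,0,0],-0.3],[[0,0,0],[0,0,0],0],[[0,0,0],[0,0,0],0.5],[[0,0,0],[0,0,0],1],[[0,0,0],[0,0,0],1],[[0,0,0],[0,0,0],1],[[0,0,0],[0,0,0],1]]'
python3 -m pendant '[[[0,0,0],[0,0,0],1],[[0,0,0],[0,0,0],1],[[0,0,0],[0,0,0],1],[[0,0,0.3],[0,0,0],1],[[0,0,0.6],[0,0,0],1],[[0,0,0.8],[0,0,0],1],[[0,0,0.8],[0,0,0],1],[[0,0,0.8],[0,0,0],1],[[0,0,0.8],[0,0,0],1],[[0,0,0.8],[0,0,0],1]]'
python3 -m pendant '[[[0,0,0],[0,0,0],1],[[0,0,0],[0,0,0],1],[[0,0,0],[0,0,0],1],[[0,0,0],[0,0,0],1],[[0,0,0],[0,0,0],1],[[0,0,0],[0,0,0],1],[[0,0,0],[0,0,0],1],[[0,0,0],[0,0,0],1],[[0,0,0],[0,0,0],1],[[0,0,0],[0,0,0],1]]'
python3 - <<'E'
from h import *
im=bot.capture("wrist");s=bot.capture("side")
a=cv2.resize(im[130:280,250:400],(400,400));b=cv2.resize(s[220:320,310:410],(400,400))
cv2.imwrite("pics/end.png",np.clip(np.hstack([a,b])*1.3,0,255).astype(np.uint8))
E
```

```text
time: 23.93
tool_pos: [511.9, -157.5, 90.4]
tcp_rot: [3.141, 0.0, 0.274]
contact_force: [1.0, -0.2, 1.6]
grip_width: 65.3
finger_force: 0.0
time: 24.77
tool_pos: [511.7, -157.4, 239.4]
tcp_rot: [3.141, -0.0, 0.274]
contact_force: [0.6, -0.6, -0.9]
grip_width: 91.8
finger_force: 0.0
time: 25.6
tool_pos: [511.9, -157.5, 237.3]
tcp_rot: [-3.142, 0.0, 0.274]
contact_force: [-0.1, 0.6, 0.8]
grip_width: 91.6
finger_force: 0.0
```

View pics/end.png

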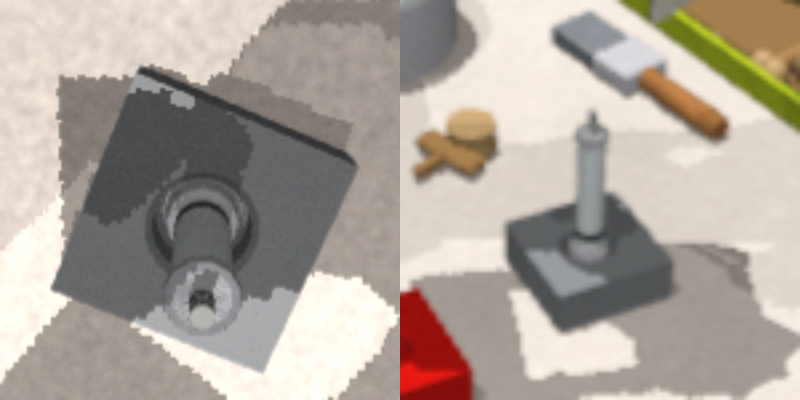

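The gauge stands upright and centred in the grey holder, and the rod stands about 15 mm above the rim (side crop y 110 to 130). I'm handing it in.

```bash
python3 -c "
from plant import bot
print(bot.close_job())"
```

```text
the job is handed in; nothing more can be done
None
```

The gauge was pressed over the valve at about 15 N for over a second and is back upright in its grey holder, with the rod left standing about 15 mm out; the job is handed in at about 26 s, and no verdict was shown.

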